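# Open the screw jar in the bench stand

### The job

Set the square parts jar down into the square socket of the raised stand, so that the stand braces it. Then unscrew the tight round cap counter-clockwise (about a fifth of a turn), stop turning as soon as the threads let go, and lift the cap straight off with the jar left seated. Finish still gripping the cap level, 2 to 3 cm clear above the jar's mouth, without letting go or putting it down, and leave the other things on the bench alone.

Things in the scene. Friction and masses are not known exactly. Their poses are not given: they have to be found in the camera images.
- jar: Square white plastic jar, loose, upright on the bench at the start; about 0.3 kg (up to 0.42). Body 64 x 64 mm, 60 mm tall, x and y axes square to its flat sides; above it a round neck. Origin: centre of its underside, z up. 96 mm tall with the cap on. It can be carried by its cap or body and fits the socket in any of the four square orientations.
- jar_mouth (a point): Centre of the jar's rim, 93 mm above its underside with the cap tight. A springy sealing ring there pushes the cap up (about 9 N when tight, easing over 3 mm of travel), which makes the cap tight. Turning the cap takes at most about 0.4 N m.
- cap: Round grey ribbed screw cap, about 40 g, 60 mm diameter (62 over the ribs), 26 mm tall, screwed on the jar at the start. Origin: centre of its open lower edge, z up; on the tight jar 70 mm above the jar's underside. Below the cap is a free gap of 10 mm above the square body (6 mm next to the neck). A low ridge on its top points along the cap's x axis.
- cap_top (a point): Centre of the cap's top, axes as the cap's. Threads: at the start the cap's x axis is 0 to 0.16 rad clockwise (from above) of the jar's. Turning counter-clockwise raises the cap 3 mm; the threads let go at 0.85 rad counter-clockwise of the jar's x axis and it lifts straight off. Over 1.5 rad is too far; at 1.6 it meets the next thread.
- stand: Steel bracing stand bolted to the bench: foot plate 110 x 110 mm, narrow column, and on top an aluminium square socket 84 x 84 mm outside. Origin: centre of the underside on the bench; its x and y axes are square to the socket's sides.
- stand_seat (a point): Centre of the socket's floor, 45 mm above the bench, axes as the stand's. The socket is 68 x 68 mm (2 mm of play on each side of the jar), its walls reach 60 mm above the bench, the last 3 mm sloping outward as a lead-in. The seated jar rests on this floor and can turn about 0.06 rad either way before the walls stop it.
- cover: Bystander: loose orange handle half shell, 75 x 150 x 24 mm, lying open upward. Origin: centre of its underside.
- driver: Bystander: loose screwdriver, 200 mm long, lying along its x axis.
- bearing: Bystander: loose steel bearing ring, 40 mm diameter, 12 mm tall. Origin: centre of its underside.
- hammer: Bystander: rotary hammer under repair with its orange D-handle, fixed to the bench at the robot's left, about 0.45 m long (its y axis runs along it, from nose to handle), 0.22 m wide, 0.1 m tall. Origin: on the bench under its middle.
Things that resemble listed ones, but are neither listed nor needed, are in the scene too. There is more than one size of the cap; the job needs the smaller. Of the things that look like the stand, take the one that is nearest to the robot's base at the start.

How it is judged:
On the way, in this order (a step that is already met when the one before it is completed fails the run):
1. the jar sits fully down and upright in the stand's socket, cap still on (horizontal distance between jar and stand_seat below 0.006 m and z of jar in the frame of stand_seat between -0.004 and 0.004 m and angle between jar's own z axis and vertical below 0.06 rad and z of cap in the frame of jar below 0.075 m), for 0.3 s.
2. the cap is unscrewed on the seated jar until the threads let go (horizontal distance between jar and stand_seat below 0.006 m and z of jar in the frame of stand_seat between -0.004 and 0.004 m and angle between jar's own z axis and vertical below 0.06 rad and z of cap in the frame of jar below 0.078 m and angle between the x axis of cap and the x axis of jar, either way round above 0.75 rad).
3. the cap is lifted clear of the jar, which stays seated (horizontal distance between jar and stand_seat below 0.006 m and z of jar in the frame of stand_seat between -0.004 and 0.004 m and angle between jar's own z axis and vertical below 0.06 rad and z of cap in the frame of jar above 0.1 m), for 0.1 s.
At the end, for the whole second after the job is handed in: Jar seated in the socket (6 mm sideways, 4 mm height, tilt under 0.06 rad); fingers hold the cap (over 2 N), still, level within 0.2 rad, within 20 mm of the jar's axis, its lower edge 101 to 135 mm above the jar's underside (8 to 42 mm above the rim), touching neither jar nor stand (horizontal distance between jar and stand_seat below 0.006 m and z of jar in the frame of stand_seat between -0.004 and 0.004 m and angle between jar's own z axis and vertical below 0.06 rad and z of cap in the frame of jar between 0.101 and 0.135 m and horizontal distance between cap and jar below 0.02 m and angle between cap's own z axis and vertical below 0.2 rad and contact force between the fingers and cap above 2 N and contact force between cap and jar below 0.1 N and contact force between cap and stand below 0.1 N and linear speed of cap below 0.03 m/s); the arm keeps its last pose, push and grip.
It fails at once if the cap is turned on well past where the threads let go (over 1.5 rad from the jar's x axis) while it is still down on the jar (angle between the x axis of cap and the x axis of jar, either way round above 1.5 rad and z of cap in the frame of jar between 0.06 and 0.078 m).
It fails at once if the jar is pulled up out of the socket with an opened cap (angle between the x axis of cap and the x axis of jar, either way round above 0.6 rad and z of cap in the frame of jar below 0.12 m and horizontal distance between jar and cap below 0.03 m and z of jar in the frame of stand_seat above 0.012 m).
It fails at once if another thing on the bench is disturbed (moved over 30 mm) (distance of any of cover, driver, bearing from where it was at the start of the episode above 0.03 m).
It also fails if it takes over 48 s, if anything falls off the work surface, if the arm or the gripper's body presses on something with over 40 N, if the wrist force passes 120 N, or if a joint passes its speed limit or range.

### The arm

A 7-joint arm with a two-finger parallel gripper is mounted at the origin on the work surface. World frame = base frame: x ahead of the robot, y to its left, z up, the work surface at z = 0. Lengths are in m, angles in rad, forces in N, time in s.
With the tool pointing down it reaches from about 0.425 to 0.8 m from the base axis. Payload 8.3 kg.
Tool frame: the origin (TCP) lies at the very end of the fingers, on their centre line; the grasp point (between the pads) lies 19 mm behind it; z points along the fingers, y is the direction in which the jaws open and shut (so a half turn about z gives the same grasp; the last joint's range is limited). The gripper opens to 85 mm and grips with 20 to 120 N. Pads are 22 mm wide; open, the fingers measure 114 mm over their backs; the gripper's body (76 mm by 85 mm) begins 54 mm behind the grasp point. The pads swing forward as they close: fully open they stand 13 mm farther back than shut.
Start: joints at [1.249, 0.383, 0.016, 1.37, -0.006, 1.388, -0.046], TCP at [0.16, -0.604, 0.231] pointing down, gripper open.
Joint ranges: [-2.95, 2.95], [-0.25, 2.06], [-1.52, 1.56], [0.18, 2.33], [-1.44, 4.58], [0.02, 2.06], [-3.01, 3.01]. Speed limits (rad/s): [2.39, 2.39, 3.01, 3.01, 3.14, 3.14, 3.14].

### API

Orientations are given as a unit quaternion [x, y, z, w].
In Python, from rig import get_state, viewer, ctrl gives the robot as it stands. The module is installed in compiled form; this text tells all that it offers.
- The arm moves only by the tool move_arm, never from a script. Its argument "moves" is a list of rows, each a list of 3 entries, a list of its own where there are three numbers: the shift along the world's x, y, z in m, then the turn about the world's z in degrees, then the opening, from -1 (shut) to 1 (fully open). A call has 1 to 20 rows; each row shifts and turns the commanded pose from where the row before left it; what a row does not reach is not made up. A row lasts 1/12 s, in which the tool goes at most 41.7 mm and 7.16 degrees, less where a joint would pass 70% of its speed; a pose out of reach is approached as far as the arm can. A call is refused whole if a number of a shift passes 0.0417 or a number of a turn 7.16, either way. A call with a gripper value outside its range is refused whole. The fingers move at their own pace and stop on an object; the grip force is fixed at half the most. Time passes only in rows, so rows that do not move let the fingers close. It gives the time, the measured TCP pose, the force and the opening at its end, in the units of the state.
- get_state(): the state, without advancing time (a new reading comes with each control period).
- viewer.grab_frame(name): name is "scene" or "side" or "wrist"; returns the picture (400x640x3 uint8, red, green, blue); there is no depth.
- viewer.camera_model(name): a dict with "fovy" (degrees; the focal length in pixels is half the picture's height over the tangent of half this angle, whatever the lens; pixels are square), "cx", "cy" (the principal point, pixels), "D" ([k1, k2, p1, p2, k3] as OpenCV has them; the pictures are not rectified), "R" (3x3) and "t" (3): a world point X has camera coordinates R X + t; the wrist camera has in their place "mount" (4x4, takes a point from camera to tool coordinates, whose origin is the TCP and whose axes are the flange's). Camera axes: x right, y down, z forward; pixel columns grow to the right and rows downward; lengths in m; the calibration is good to about 2 mm. A picture is of the moment at which its call begins: read the wrist's pose just before it. camera_model takes no time and is no camera call.
- ctrl.close_job(): hands the job in, once; it reports no verdict.
Trained networks look in the newest picture that a camera, given by its name, has taken for a name from the list of things; names that differ only in an ending like _2 or _b are one class to them, and where a whole thing is asked for, a point or a joint stands for the part that bears it (a point fixed in the world has none). Each returns a list of dicts, best first, with "confidence" (0 to 1); they miss things now and then, are a little off and sometimes report something else, mostly with a low value. They report only what shows in the picture. A call takes as long as a camera call. They do not tell look-alikes from the thing itself.
- viewer.find_in(label, camera): "box" ([centre column, centre row, width, height] in pixels, round what is visible of it).
- viewer.silhouettes(label, camera): "pixels" (400x640 bool, what is visible of it) and "box" ([centre column, centre row, width, height] in pixels, round what is visible of it).
- viewer.mark_of(label, camera): "at" ([row, column] in pixels: a listed point, or the origin of a listed thing).
The state is a dict: "t": time; "joint_positions": joint angles; "qd": joint speeds; "tau": joint torques, N m; "tool_pos": TCP position; "tool_rot": TCP orientation; "wrist_force": force on the tool from outside, world axes, zero at the start; "ft_torque": the same for the moment, N m; "opening": opening from 0.0 (shut) to 1.0 (fully open).
Only numpy, scipy, OpenCV 4.12 (cv2) and the standard library are available. Lean on these libraries where they do the work, as an engineer would, in place of code of your own. Each camera call takes 0.05 s, during which the arm holds its last target. There are 200 camera calls.

## Working session

There is one attempt and no reset: what is moved stays moved. The work goes in short steps, Python scripts to look and compute and a tool call to move; the robot and the scene stay as the last step left them, time stands still between calls to the robot, and variables do not carry over. Pictures are saved under pics/ and viewed, about 8 in all and at most 12, crops included, and the job is handed in when it is done.

Besides the shell and the picture viewer there is one more tool, called after ">>>" in YAML: its name, and indented under it one key for each argument. move_arm: Moves the arm, as the interface text tells. Its arguments: {"type":"object","properties":{"moves":{"type":"array"}},"required":["moves"]}

```bash
mkdir -p pics
cat > h.py <<'E'
import numpy as np, cv2
from rig import get_state, viewer, ctrl
from scipy.spatial.transform import Rotation as Ro
def K(m):
    f=200/np.tan(np.radians(m['fovy'])/2); return np.array([[f,0,m['cx']],[0,f,m['cy']],[0,0,1.]])
def cam(name,st=None):
    m=viewer.camera_model(name)
    if 'R' in m: return K(m),np.array(m['D'],float),np.array(m['R']),np.array(m['t'])
    st=st or get_state(); T=np.eye(4); T[:3,:3]=Ro.from_quat(st['tool_rot']).as_matrix(); T[:3,3]=st['tool_pos']
    W=np.linalg.inv(T@np.array(m['mount'])); return K(m),np.array(m['D'],float),W[:3,:3],W[:3,3]
def atz(c,uv,z):
    k,D,R,t=c; p=cv2.undistortPoints(np.array(uv,float).reshape(-1,1,2),k,D).reshape(-1,2)
    d=np.c_[p,np.ones(len(p))]@R; o=-R.T@t; return o+d*((z-o[2])/d[:,2])[:,None]
def proj(c,X):
    k,D,R,t=c; return cv2.projectPoints(np.array(X,float).reshape(-1,1,3),cv2.Rodrigues(R)[0],t,k,D)[0].reshape(-1,2)
def save(im,n): cv2.imwrite('pics/'+n,np.ascontiguousarray(im[:,:,::-1]))
E
python3 - <<'E'
from h import *
print({k:np.round(v,3) for k,v in get_state().items()})
for n in ['scene','side']:
    im=viewer.grab_frame(n); save(im,n+'0.png'); c=cam(n); print(n,'cam pos',-c[2].T@c[3])
    for l,z in [('jar',.0),('cap_top',.096),('cap',.07),('stand_seat',.045),('stand',0),('cover',0),('driver',0),('bearing',0),('hammer',0)]:
        for r in viewer.mark_of(l,n): print(l,round(r['confidence'],2),np.round(r['at']),atz(c,[r['at'][1],r['at'][0]],z)[0].round(3))
E
```

```text
{'t': np.float64(0.0), 'joint_positions': array([ 1.249,  0.384,  0.016,  1.371, -0.006,  1.388, -0.047]), 'qd': array([ 0.   ,  0.001,  0.   ,  0.   , -0.   , -0.   , -0.   ]), 'tau': array([ 0.0000e+00, -6.2759e+01,  8.4400e-01, -3.7182e+01,  1.7000e-02,
        1.4000e-02,  0.0000e+00]), 'tool_pos': array([ 0.16 , -0.604,  0.23 ]), 'tool_rot': array([ 0.992,  0.129, -0.   , -0.001]), 'wrist_force': array([ 0.396, -0.249, -0.118]), 'ft_torque': array([ 0.012, -0.052,  0.005]), 'opening': np.float64(0.998)}
scene cam pos [ 1.24549611 -0.44919284  0.85835646]
jar 0.65 [174. 366.] [0.534 0.217 0.   ]
cap_top 0.71 [189. 384.] [0.697 0.145 0.096]
cap_top 0.66 [154. 373.] [0.544 0.226 0.096]
cap 0.77 [200. 382.] [0.711 0.131 0.07 ]
cap 0.68 [155. 371.] [0.523 0.238 0.07 ]
cap 0.16 [175. 366.] [0.594 0.157 0.07 ]
stand_seat 0.63 [200. 269.] [ 0.505 -0.15   0.045]
stand_seat 0.58 [241. 235.] [ 0.594 -0.305  0.045]
stand_seat 0.57 [192. 266.] [ 0.466 -0.142  0.045]
stand 0.89 [202. 267.] [ 0.468 -0.145  0.   ]
stand 0.84 [250. 236.] [ 0.589 -0.307  0.   ]
stand 0.7 [140. 394.] [0.431 0.437 
[... 349 characters left out ...]
5 0.319 0.   ]
cap_top 0.79 [139. 285.] [0.539 0.224 0.096]
cap_top 0.69 [158. 329.] [0.642 0.12  0.096]
cap 0.98 [166. 331.] [0.646 0.117 0.07 ]
cap 0.74 [147. 285.] [0.537 0.219 0.07 ]
stand_seat 0.79 [312. 355.] [ 0.596 -0.307  0.045]
stand_seat 0.69 [266. 287.] [ 0.47  -0.156  0.045]
stand_seat 0.49 [164. 284.] [0.524 0.176 0.045]
stand 0.77 [271. 289.] [ 0.475 -0.147  0.   ]
stand 0.62 [319. 348.] [ 0.585 -0.3   -0.   ]
cover 0.91 [196. 380.] [0.772 0.036 0.   ]
cover 0.15 [137. 282.] [0.545 0.336 0.   ]
driver 0.59 [392. 361.] [ 0.567 -0.465  0.   ]
bearing 0.59 [259. 391.] [ 0.733 -0.169 -0.   ]
hammer 0.96 [122. 238.] [ 0.415  0.444 -0.   ]
hammer 0.45 [147. 285.] [0.544 0.292 0.   ]
```

View pics/scene0.png

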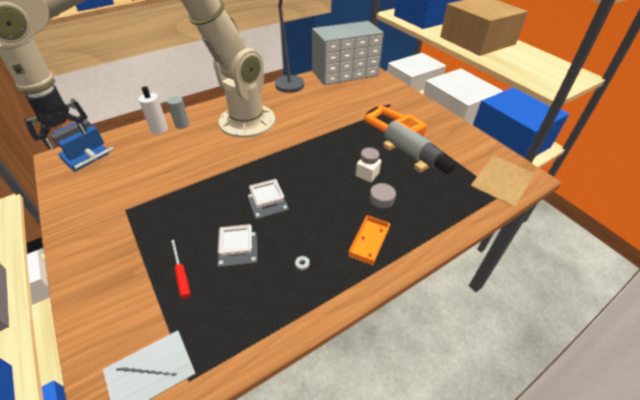

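View pics/side0.png

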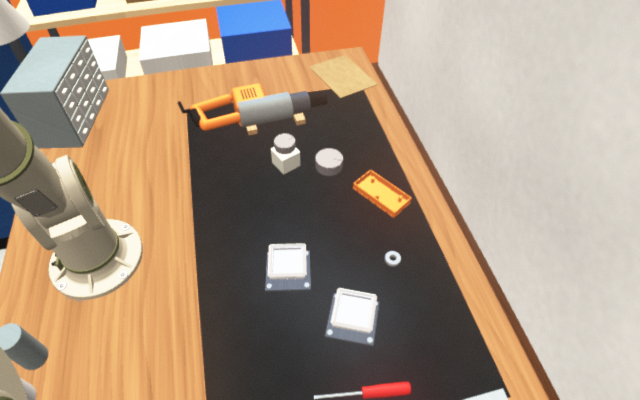

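The jar with its cap is at side (285,155), next to the hammer. The big decoy cap is at (329,160). Of the two stands, the one nearer the base is at side (288,265), about (0.47,-0.15). I'll fly over it, look with the wrist camera, then go on to the jar.

>>> move_arm:
  moves:
    - [[0.02,0.03,0.005],0,1]
    - [[0.022,0.032,0.005],0,1]
    - [[0.022,0.032,0.005],0,1]
    - [[0.022,0.032,0.005],0,1]
    - [[0.022,0.032,0.005],0,1]
    - [[0.022,0.032,0.005],0,1]
    - [[0.022,0.032,0.005],0,1]
    - [[0.022,0.032,0.005],0,1]
    - [[0.022,0.032,0.005],0,1]
    - [[0.022,0.032,0],0,1]
    - [[0.022,0.032,0],0,1]
    - [[0.022,0.032,0],0,1]
    - [[0.022,0.032,0],0,1]
    - [[0.022,0.032,0],0,1]
    - [[0,0.01,0],0,1]
    - [[0,0,0],0,1]
    - [[0,0,0],0,1]

```text
t: 2.42
tool_pos: [0.466, -0.148, 0.2763]
tool_rot: [0.992, 0.13, -0.0, 0.0]
wrist_force: [-1.0, 0.3, 0.5]
opening: 0.999
```

Run:
```python
from h import *
st=get_state(); im=viewer.grab_frame('wrist'); save(im,'w1.png'); c=cam('wrist',st); print(st['tool_pos'].round(3),st['t'],st['joint_positions'].round(2))
for l,z in [('stand_seat',.045),('stand',0)]:
    for r in viewer.mark_of(l,'wrist'): print(l,round(r['confidence'],2),np.round(r['at']),atz(c,r['at'][::-1],z)[0].round(4))
```

```text
[ 0.466 -0.148  0.276] 2.4167 [ 0.63  0.09 -0.42  1.64  0.04  1.42 -1.1 ]
stand_seat 0.83 [167. 314.] [ 0.4682 -0.1456  0.045 ]
stand_seat 0.61 [105. 462.] [ 0.5917 -0.3015  0.045 ]
stand_seat 0.37 [47. 68.] [0.5341 0.1805 0.045 ]
stand 0.72 [107. 450.] [ 0.5909 -0.3067  0.    ]
stand 0.7 [160. 313.] [ 0.4702 -0.1426  0.    ]
```

View pics/w1.png

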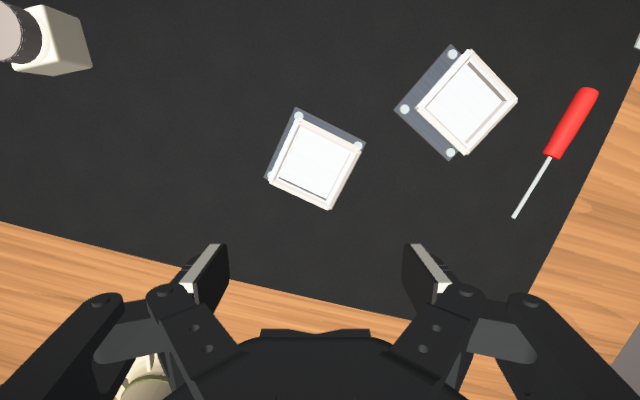

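The wrist view shows the target stand's socket at (315,165) and the decoy stand at (465,105). The jar is at the top left. I'll measure the socket's yaw and centre from a rectified top plane.

Run:
```python
from h import *
c=cam('wrist'); im=cv2.imread('pics/w1.png')
N=600; s=0.12/N; x0,y0=.468,-.146
def rect(z):
    j,i=np.meshgrid(np.arange(N),np.arange(N)); X=np.c_[(x0+(j-N/2)*s).ravel(),(y0-(i-N/2)*s).ravel(),np.full(N*N,z)]
    m=proj(c,X).astype(np.float32).reshape(N,N,2); return cv2.remap(im,m[...,0],m[...,1],cv2.INTER_LINEAR)
r=rect(.060); g=cv2.cvtColor(r,cv2.COLOR_BGR2GRAY)
for th in (150,170,190,210):
    n,l,stt,ce=cv2.connectedComponentsWithStats((g>th).astype(np.uint8)); k=1+stt[1:,4].argmax()
    (cx,cy),(w,h),a=cv2.minAreaRect(np.argwhere(l==k)[:,::-1].astype(np.float32))
    print(th,'centre',round(x0+(cx-N/2)*s,4),round(y0-(cy-N/2)*s,4),'size mm',round(w*s*1e3,1),round(h*s*1e3,1),'ang',round(-a,1))
cv2.imwrite('pics/r1.png',r)
```

```text
150 centre 0.4754 -0.1441 size mm 96.3 93.0 ang -11.2
170 centre 0.4753 -0.1442 size mm 95.8 92.3 ang -11.2
190 centre 0.4753 -0.1442 size mm 95.4 91.6 ang -11.2
210 centre 0.4752 -0.1442 size mm 94.8 91.0 ang -11.2
```

View pics/r1.png

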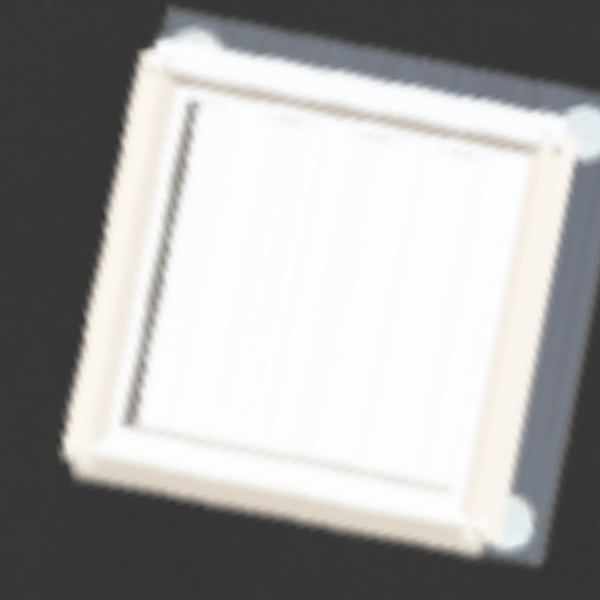

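```bash
cat > fit.py <<'E'
from h import *
from scipy.optimize import minimize
def box(x,y,a,zb,half=.042,zt=.06):
    q=np.array([[-1,-1],[1,-1],[1,1],[-1,1]])*half@np.array([[np.cos(a),np.sin(a)],[-np.sin(a),np.cos(a)]])+[x,y]
    return np.r_[np.c_[q,np.full(4,zt)],np.c_[q,np.full(4,zb)]]
def mask_fit(cs,ms,p0,fixz=None,half=.042,zt=.06,up=4):
    def loss(p):
        L=0
        for c,m in zip(cs,ms):
            zb=p[3]/10 if fixz is None else fixz
            h=cv2.convexHull((proj(c,box(p[0]/10,p[1]/10,p[2],zb,half,zt))*16).astype(np.int32))
            r=np.zeros_like(m); cv2.fillConvexPoly(r,h,1,cv2.LINE_8,4); L+=1-(r&m).sum()/(r|m).sum()
        return L/len(cs)
    best=None
    for da in (-.15,0,.15):
        q=np.array(p0,float); q[[0,1,3]]*=10; q[2]+=da
        o=minimize(loss,q,method='Nelder-Mead',options=dict(xatol=1e-4,fatol=1e-6,maxiter=600,initial_simplex=np.r_[[q],q+np.eye(4)*.08]))
        if best is None or o.fun<best.fun: best=o
    x=best.x*[.1,.1,1,.1]; return x,best.fun
E
python3 - <<'E'
from fit import *
cs,ms=[],[]
for n,f in (('wrist','w1'),('side','side0'),('scene','scene0')):
    im=cv2.imread(f'pics/{f}.png'); c=cam(n); g=im.min(2)
    u=proj(c,[[.47,-.147,.055]])[0].astype(int)
    n_,l,s,_=cv2.connectedComponentsWithStats(cv2.morphologyEx((g>(150 if n=='wrist' else 140)).astype(np.uint8),cv2.MORPH_OPEN,np.ones((3,3),np.uint8)))
    k=l[u[1],u[0]]; m=(l==k).astype(np.uint8); m=cv2.drawContours(m,cv2.findContours(m,0,2)[0],-1,1,-1)
    print(n,k,s[k]); cs.append(c); ms.append(m)
    x,e=mask_fit([c],[m],[.47,-.147,-.19,.04]); print(n,x.round(4),'deg',np.degrees(x[2]).round(1),'1-iou',round(e,3))
x,e=mask_fit(cs,ms,[.47,-.147,-.19,.04]); print('all',x.round(4),np.degrees(x[2]).round(1),round(e,3))
E
```

```text
wrist 7 [ 267  112   96   98 5267]
wrist [ 0.4726 -0.1441 -0.1835  0.0217] deg -10.5 1-iou 0.095
side 32 [ 267  243   42   37 1411]
side [ 0.4733 -0.1454 -0.1741  0.0371] deg -10.0 1-iou 0.071
scene 38 [249 180  35  26 641]
scene [ 0.4764 -0.1445 -0.2046  0.0511] deg -11.7 1-iou 0.057
all [ 0.4728 -0.1458 -0.1521  0.0456] -8.7 0.101
```

>>> move_arm:
  moves:
    - [[0.008,0.038,0],0,1]
    - [[0.008,0.038,0],0,1]
    - [[0.008,0.038,0],0,1]
    - [[0.008,0.038,0],0,1]
    - [[0.008,0.038,0],0,1]
    - [[0.008,0.038,0],0,1]
    - [[0.008,0.038,0],0,1]
    - [[0.008,0.038,0],0,1]
    - [[0.006,0.038,0],0,1]
    - [[0,0.02,0],0,1]
    - [[0,0,0],0,1]
    - [[0,0,0],0,1]

```text
t: 3.57
tool_pos: [0.5361, 0.214, 0.2758]
tool_rot: [0.992, 0.13, -0.0, -0.0]
wrist_force: [-0.1, -1.0, 0.5]
opening: 1.0
```

Run:
```python
from h import *
st=get_state(); im=viewer.grab_frame('wrist'); save(im,'w2.png'); c=cam('wrist',st); print(st['tool_pos'].round(4),st['tool_rot'].round(4),st['t'],st['joint_positions'].round(2))
np.savez('w2.npz',tool_pos=st['tool_pos'],tool_rot=st['tool_rot'])
for l,z in [('cap_top',.096),('cap',.07),('jar',0)]:
    for r in viewer.mark_of(l,'wrist'): print(l,round(r['confidence'],2),np.round(r['at']),atz(c,r['at'][::-1],z)[0].round(4))
```

```text
[0.5361 0.214  0.2758] [ 9.916e-01  1.295e-01 -4.000e-04 -1.000e-04] 3.5667 [ 0.08  0.33 -0.68  1.4   0.21  1.48 -1.9 ]
cap_top 0.81 [178. 308.] [0.5328 0.2223 0.096 ]
cap_top 0.69 [ 78. 364.] [0.6508 0.1935 0.096 ]
cap 0.98 [171. 311.] [0.5366 0.2204 0.07  ]
cap 0.86 [ 87. 360.] [0.6444 0.1923 0.07  ]
cap 0.25 [164. 312.] [0.546  0.2219 0.07  ]
jar 0.89 [162. 313.] [0.5373 0.2191 0.    ]
```

View pics/w2.png

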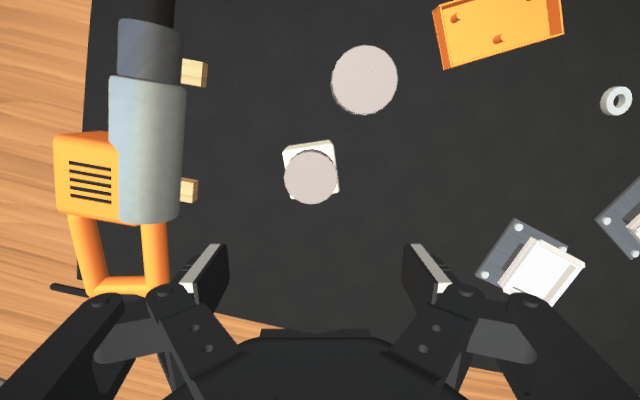

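The capped jar is at (311,172) and the decoy cap at (364,80). I'll fit full silhouettes: jar body plus cap, and stand foot plus socket.

```bash
cat > fit2.py <<'E'
from fit import *
def cyl(x,y,r,z0,z1):
    t=np.linspace(0,2*np.pi,48,endpoint=False); return np.array([[x+r*np.cos(a),y+r*np.sin(a),z] for a in t for z in (z0,z1)])
def fg(im,c,X,th):
    u=proj(c,[X])[0].astype(int); g=im.max(2)
    n,l,s,_=cv2.connectedComponentsWithStats((g>th).astype(np.uint8)); k=l[u[1],u[0]]; m=(l==k).astype(np.uint8)
    return cv2.drawContours(m,cv2.findContours(m,0,2)[0],-1,1,-1),s[k]
def fit(c,m,hulls,p0):
    def loss(p):
        r=np.zeros_like(m)
        for X in hulls(p[0]/10,p[1]/10,p[2]): cv2.fillConvexPoly(r,cv2.convexHull((proj(c,X)*16).round().astype(np.int32)),1,cv2.LINE_8,4)
        return 1-(r&m).sum()/(r|m).sum()
    best=None
    for da in (-.3,-.1,.1,.3):
        q=np.array([p0[0]*10,p0[1]*10,p0[2]+da])
        o=minimize(loss,q,method='Nelder-Mead',options=dict(xatol=1e-4,fatol=1e-6,initial_simplex=np.r_[[q],q+np.diag([.08,.08,.2])]))
        if best is None or o.fun<best.fun: best=o
    return (best.x*[.1,.1,180/np.pi]).round(4),round(best.fun,3)
stand=lambda x,y,a:[box(x,y,a,0,.055,.008),box(x,y,a,.038,.042,.06)]
jar=lambda x,y,a:[box(x,y,a,0,.032,.06),cyl(x,y,.0305,.07,.096),cyl(x,y,.024,.06,.07)]
E
python3 - <<'E'
from fit2 import *
w1=dict(tool_pos=[.466,-.148,.2763],tool_rot=[.992,.13,0,0])
for n,f,st in (('wrist','w1',w1),('side','side0',0),('scene','scene0',0)):
    c=cam(n,st or None); m,s=fg(cv2.imread(f'pics/{f}.png'),c,[.472,-.146,.045],75); print(n,'stand',s,fit(c,m,stand,[.472,-.146,-.19]))
for n,f,st in (('wrist','w2',dict(np.load('w2.npz'))),('side','side0',0),('scene','scene0',0)):
    c=cam(n,st or None)
    for th in (75,100):
        m,s=fg(cv2.imread(f'pics/{f}.png'),c,[.536,.220,.075],th); print(n,'jar',s,fit(c,m,jar,[.536,.22,.2]))
E
```

```text
wrist stand [ 263  107  103  104 6299] (array([  0.4704,  -0.143 , -10.8456]), np.float64(0.015))
side stand [ 265  242   47   50 2140] (array([  0.4737,  -0.1431, -11.7408]), np.float64(0.024))
scene stand [ 247  178   42   41 1170] (array([  0.4671,  -0.1415, -11.4396]), np.float64(0.049))
wrist jar [ 282  139   58   66 3106] (array([ 0.5341,  0.22  , 22.9205]), np.float64(0.014))
wrist jar [ 282  140   58   65 3040] (array([ 0.5336,  0.2199, 23.8013]), np.float64(0.029))
side jar [270 132  31  43 992] (array([ 0.5347,  0.2206, 22.9963]), np.float64(0.018))
side jar [270 133  31  42 909] (array([ 0.535 ,  0.22  , 21.5756]), np.float64(0.059))
scene jar [355 147  27  36 725] (array([ 0.533 ,  0.2216, 22.7932]), np.float64(0.023))
scene jar [356 147  26  35 640] (array([ 0.5332,  0.221 , 23.307 ]), np.float64(0.092))
```

>>> move_arm:
  moves:
    - [[-0.002,0.006,-0.02],0,1]
    - [[0,0,-0.035],0,1]
    - [[0,0,-0.035],0,1]
    - [[0,0,-0.035],0,1]
    - [[0,0,-0.03],0,1]
    - [[0,0,-0.025],0,1]
    - [[0,0,-0.02],0,1]
    - [[0,0,-0.015],0,1]
    - [[0,0,0],0,1]
    - [[0,0,0],0,1]

```text
t: 4.6
tool_pos: [0.534, 0.2183, 0.061]
tool_rot: [0.992, 0.128, -0.001, 0.0]
wrist_force: [-0.3, 0.1, 0.8]
opening: 1.002
```

Run:
```python
from h import *
st=get_state(); print(st['tool_pos'].round(4),st['wrist_force'].round(2)); im=viewer.grab_frame('side'); w=viewer.grab_frame('wrist')
a=cv2.resize(im[90:210,210:370],(640,480),interpolation=cv2.INTER_CUBIC); save(np.vstack([cv2.resize(a,(400,300)),cv2.resize(w,(400,250))]),'g1.png')
```

```text
[0.534  0.2183 0.061 ] [-0.26  0.07  0.82]
```

View pics/g1.png

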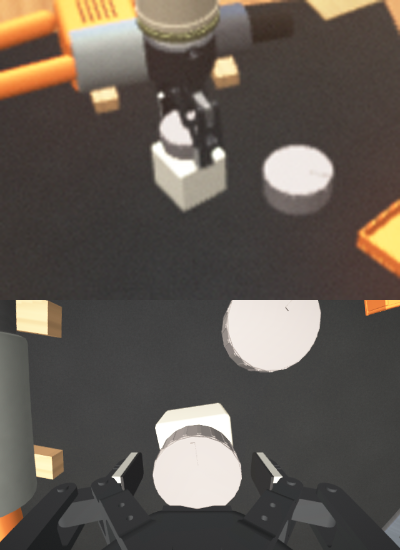

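The cap sits centred between the open fingers, which straddle it just above the square body. Lowering 2 mm and closing.

>>> move_arm:
  moves:
    - [[0,0.001,-0.002],0,1]
    - [[0,0,0],0,-1]
    - [[0,0,0],0,-1]
    - [[0,0,0],0,-1]
    - [[0,0,0],0,-1]
    - [[0,0,0],0,-1]
    - [[0,0,0],0,-1]
    - [[0,0,0],0,-1]
    - [[0,0,0],0,-1]
    - [[0,0,0],0,-1]
    - [[0,0,0],0,-1]

```text
t: 5.62
tool_pos: [0.5347, 0.2205, 0.0601]
tool_rot: [0.992, 0.129, 0.001, 0.0]
wrist_force: [-0.5, -2.3, 6.0]
opening: 0.692
```

>>> move_arm:
  moves:
    - [[0,0,0.01],0,-1]
    - [[0,0,0.02],0,-1]
    - [[0,0,0.03],0,-1]
    - [[0,0,0.03],0,-1]
    - [[0,0,0.03],0,-1]
    - [[0,0,0.01],0,-1]
    - [[0,0,0],0,-1]
    - [[0,0,0],0,-1]

```text
t: 6.28
tool_pos: [0.5336, 0.2207, 0.1884]
tool_rot: [0.992, 0.129, -0.0, 0.0]
wrist_force: [-0.3, -0.4, -4.9]
opening: 0.692
```

Run:
```python
from fit2 import *
st=get_state(); print(st['tool_pos'].round(4),st['tool_rot'].round(4),st['opening'],st['wrist_force'].round(2)); im=viewer.grab_frame('wrist'); im2=viewer.grab_frame('side')
save(np.vstack([cv2.resize(im,(480,300)),cv2.resize(im2[60:210,180:420],(480,300),interpolation=cv2.INTER_CUBIC)]),'g2.png'); save(im,'w3.png'); save(im2,'side3.png')
```

```text
[0.5336 0.2207 0.1884] [ 9.916e-01  1.291e-01 -3.000e-04  1.000e-04] 0.6917495899304302 [-0.31 -0.36 -4.9 ]
```

View pics/g2.png

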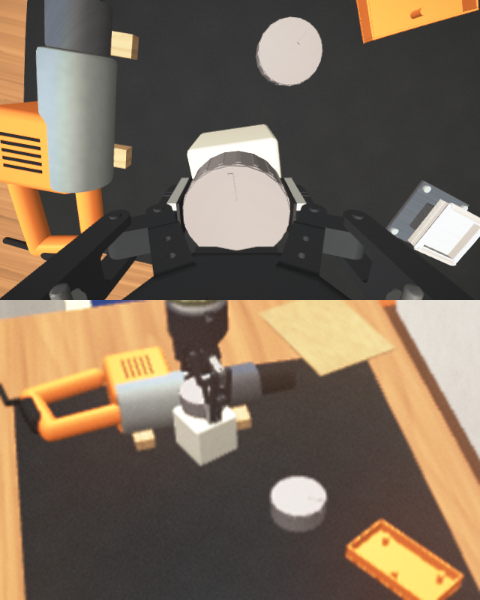

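Grasp is good: the jar hangs upright, and the load is about 4.8 N. Next I'll measure its yaw and centre in the hand.

Run:
```python
from fit2 import *
st=get_state(); c=cam('wrist',st); im=cv2.imread('pics/w3.png')
dz=.1884-.0601
hi=lambda x,y,a:[b+[0,0,dz] for b in jar(x,y,a)]
for cut in (232,225):
    m,s=fg(im,c,[.534,.2205,.096+dz],85); m[cut:]=0
    def loss(p):
        r=np.zeros_like(m)
        for X in hi(p[0]/10,p[1]/10,p[2]): cv2.fillConvexPoly(r,cv2.convexHull((proj(c,X)*16).round().astype(np.int32)),1,cv2.LINE_8,4)
        r[cut:]=0; return 1-(r&m).sum()/(r|m).sum()
    for a in (.3,.4,.5):
        q=np.array([5.336,2.207,a]); o=minimize(loss,q,method='Nelder-Mead',options=dict(xatol=1e-4,fatol=1e-6,initial_simplex=np.r_[[q],q+np.diag([.05,.05,.15])])); print(cut,s,(o.x*[.1,.1,57.2958]).round(4),round(o.fun,4))
```

```text
232 [  243   165   144   169 19951] [ 0.5308  0.2202 23.8104] 0.0365
232 [  243   165   144   169 19951] [ 0.5309  0.2198 23.8495] 0.0375
232 [  243   165   144   169 19951] [ 0.5308  0.2201 24.0725] 0.037
225 [  243   165   144   169 19951] [ 0.5308  0.2202 23.8105] 0.0365
225 [  243   165   144   169 19951] [ 0.5306  0.2198 24.5571] 0.0386
225 [  243   165   144   169 19951] [ 0.531   0.2205 23.3264] 0.036
```

>>> move_arm:
  moves:
    - [[-0.006,-0.02,0.005],-3.5,-1]
    - [[-0.006,-0.035,0],-3.5,-1]
    - [[-0.006,-0.036,0],-3.5,-1]
    - [[-0.006,-0.036,0],-3.5,-1]
    - [[-0.006,-0.036,0],-3.5,-1]
    - [[-0.006,-0.036,0],-3.5,-1]
    - [[-0.006,-0.036,0],-3.5,-1]
    - [[-0.006,-0.036,0],-3.5,-1]
    - [[-0.006,-0.036,0],-3.5,-1]
    - [[-0.005,-0.036,0],-3.5,-1]
    - [[-0.003,-0.02,0],0,-1]
    - [[0,0,0],0,-1]
    - [[0,0,0],0,-1]
    - [[0,0,0],0,-1]

```text
t: 7.55
tool_pos: [0.4714, -0.1412, 0.1928]
tool_rot: [0.985, -0.175, -0.001, -0.001]
wrist_force: [-0.6, 0.1, -3.3]
opening: 0.691
```

Run:
```python
from fit2 import *
st=get_state(); print(st['tool_pos'].round(4),np.degrees(2*np.arctan2(st['tool_rot'][1],st['tool_rot'][0])),st['joint_positions'].round(2))
a=viewer.grab_frame('side'); b=viewer.grab_frame('scene'); save(a,'side4.png'); save(b,'scene4.png')
o=[]
dz=.1884-.0601+st['tool_pos'][2]-.1884
for n,im in (('side',a),('scene',b)):
    im=im.copy(); c=cam(n)
    h=lambda X,col:cv2.polylines(big,[np.round((proj(c,X)-o0)*5).astype(int)],True,col,1)
    u=proj(c,[[.471,-.143,.09]])[0].astype(int); o0=u-[40,30]
    big=cv2.resize(np.ascontiguousarray(im[o0[1]:o0[1]+60,o0[0]:o0[0]+80]),(400,300),interpolation=cv2.INTER_CUBIC)
    sb=box(.471,-.143,np.radians(-11.2),.038); h(sb[:4],(255,0,0))
    jb=box(.471,-.143,np.radians(-11.2),dz,.032,.06+dz); h(jb[:4],(0,255,0)); h(jb[4:],(0,200,255)); o.append(big)
save(np.vstack(o),'p4.png')
```

```text
[ 0.4714 -0.1412  0.1928] -20.12517288273433 [ 0.59  0.15 -0.4   1.77  0.06  1.24 -1.75]
```

View pics/p4.png

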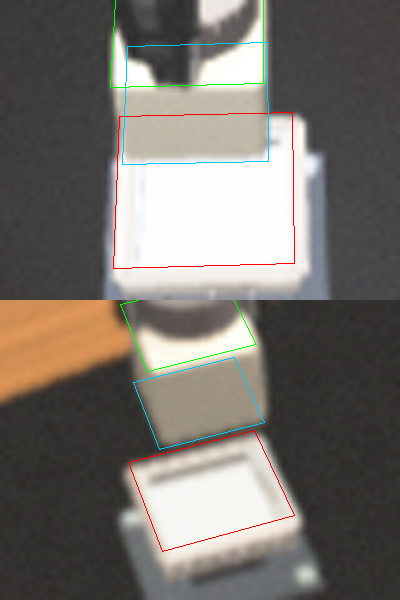

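Run:
```python
from fit2 import *
w1=dict(tool_pos=[.466,-.148,.2763],tool_rot=[.992,.13,0,0])
V=[(cam(n,st),cv2.imread(f'pics/{f}.png')) for n,f,st in (('wrist','w1',w1),('side','side0',None),('scene','scene0',None))]
# subpixel: work at 3x upscaling
S=3
def run(idx,th,free=True):
    ms=[]
    for i in idx:
        c,im=V[i]; m,_=fg(im,c,[.472,-.146,.045],th); 
        u=proj(c,[[.471,-.143,.04]])[0].astype(int)-80; u=np.maximum(u,0)
        g=cv2.resize(im.max(2),None,fx=S,fy=S,interpolation=cv2.INTER_CUBIC)
        k=cv2.dilate(cv2.resize(m,None,fx=S,fy=S,interpolation=0),np.ones((9,9)))
        mm=((g>th)&(k>0)).astype(np.uint8); mm=cv2.drawContours(mm,cv2.findContours(mm,0,2)[0],-1,1,-1); ms.append(mm)
    def loss(p):
        L=0
        for i,m in zip(idx,ms):
            c=V[i][0]; r=np.zeros_like(m); x,y,a,ft,zb=p[0]/10,p[1]/10,p[2],(p[3]/10 if free else .008),(p[4]/10 if free else .038)
            for X in (box(x,y,a,0,.055,ft),box(x,y,a,zb,.042,.06)): cv2.fillConvexPoly(r,cv2.convexHull((((proj(c,X)+.5)*S-.5)*16).round().astype(np.int32)),1,cv2.LINE_8,4)
            L+=1-(r&m).sum()/(r|m).sum()
        return L/len(idx)
    q=np.array([4.71,-1.43,-.195,.08,.38]); o=minimize(loss,q,method='Nelder-Mead',options=dict(xatol=1e-4,fatol=1e-6,maxiter=500,initial_simplex=np.r_[[q],q+np.diag([.05,.05,.1,.05,.08])]))
    print(idx,th,(o.x*[.1,.1,57.2958,.1,.1]).round(4),round(o.fun,4))
for idx in ([0],[1],[2],[0,1,2]):
    for th in (62,80): run(idx,th)
```

```text
[0] 62 [  0.4711  -0.1436 -10.6594   0.015    0.0412] 0.0263
[0] 80 [ 4.70600e-01 -1.44100e-01 -1.07665e+01  9.00000e-03  3.98000e-02] 0.0203
[1] 62 [ 4.35600e-01 -6.12200e-01  2.49521e+02  9.64600e-01 -4.70000e-03] 0.1395
[1] 80 [ 4.73000e-01 -1.42700e-01 -1.10574e+01  8.30000e-03  3.93000e-02] 0.0202
[2] 62 [  0.4685  -0.1435 -12.9878   0.0214   0.035 ] 0.0537
[2] 80 [  0.4675  -0.1422 -11.8794   0.0126   0.0403] 0.053
[0, 1, 2] 62 [  0.4693  -0.1437 -10.8145   0.0148   0.0363] 0.3603
[0, 1, 2] 80 [ 4.71000e-01 -1.43100e-01 -1.08092e+01  1.05000e-02  3.79000e-02] 0.0561
```

>>> move_arm:
  moves:
    - [[0.001,-0.0025,-0.01],0.3,-1]
    - [[0,0,-0.02],0,-1]
    - [[0,0,-0.02],0,-1]
    - [[0,0,-0.015],0,-1]
    - [[0,0,-0.005],0,-1]
    - [[0,0,0],0,-1]
    - [[0,0,0],0,-1]

```text
t: 8.23
tool_pos: [0.4732, -0.1443, 0.1244]
tool_rot: [0.985, -0.172, 0.0, -0.0]
wrist_force: [-0.5, 0.1, -4.0]
opening: 0.69
```

Run:
```python
from fit2 import *
st=get_state(); print(st['tool_pos'].round(4),st['wrist_force'].round(2),st['ft_torque'].round(2))
a=viewer.grab_frame('side'); b=viewer.grab_frame('scene'); w=viewer.grab_frame('wrist')
o=[]
for n,im in (('side',a),('scene',b)):
    c=cam(n); u=proj(c,[[.471,-.143,.07]])[0].astype(int); o0=u-[32,24]
    o.append(cv2.resize(np.ascontiguousarray(im[o0[1]:o0[1]+48,o0[0]:o0[0]+64]),(400,300),interpolation=cv2.INTER_CUBIC))
save(np.hstack([np.vstack(o),cv2.resize(w[100:400,200:420],(400,600)) ]),'p5.png')
```

```text
[ 0.4732 -0.1443  0.1244] [-0.48  0.09 -4.03] [-0.05 -0.02 -0.01]
```

View pics/p5.png

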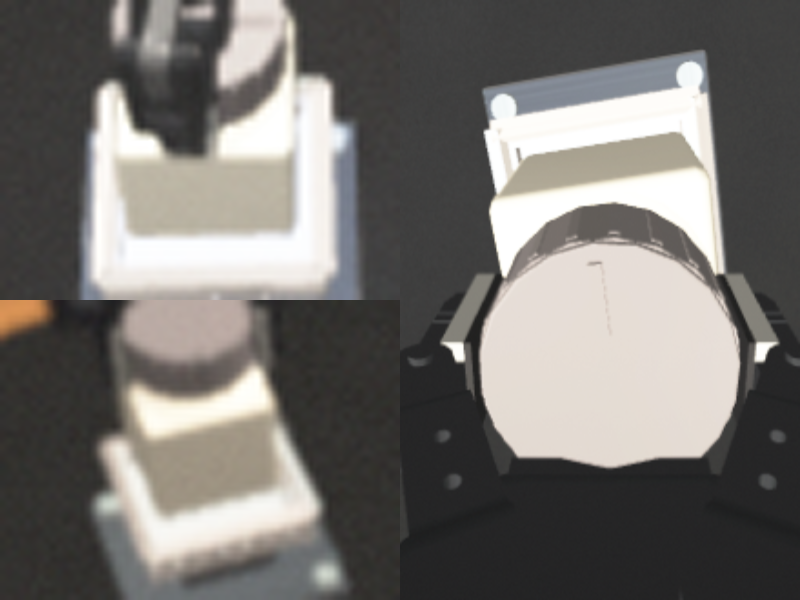

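The jar's base is just above the rim and roughly inside the socket outline. In the side crop its bottom corners are (128,233) and (290,233), and the socket's rear rim corners are about (97,80) and (333,78). I'll convert these to world positions.

Run:
```python
from fit2 import *
for n,jb,sk in (('side',[(128,234),(290,233)],[(98,80),(332,78)]),('scene',[(165,215),(281,180)],[(104,140),(320,208)])):
    c=cam(n); u=proj(c,[[.471,-.143,.07]])[0].astype(int); o0=u-[32,24]
    f=lambda P:o0+(np.array(P)+.5)/6.25-.5
    print(n,'jar bottom',atz(c,f(jb),.0643)[:,:2].round(4).tolist(),'socket',atz(c,f(sk),.06)[:,:2].round(4).tolist())
    e=lambda h,z:[p.round(1).tolist() for p in (proj(c,box(.471,-.143,np.radians(-10.9),z,h,z)[:4])-o0+.5)*6.25-.5]
    print(' expect jar bottom corners crop',e(.032,.0643),' socket',e(.042,.06))
```

```text
side jar bottom [[0.4365, -0.167], [0.4953, -0.18]] socket [[0.4366, -0.0938], [0.5256, -0.1132]]
 expect jar bottom corners crop [[120.8, 238.8], [293.1, 233.4], [290.9, 89.4], [125.0, 94.3]]  socket [[94.0, 269.0], [320.8, 261.9], [316.5, 73.2], [100.7, 79.6]]
scene jar bottom [[0.4924, -0.1773], [0.5014, -0.1176]] socket [[0.4231, -0.1782], [0.5252, -0.1089]]
 expect jar bottom corners crop [[129.3, 138.6], [162.7, 222.3], [287.7, 188.4], [250.4, 107.1]]  socket [[106.3, 137.2], [149.2, 247.6], [313.7, 202.5], [263.9, 96.2]]
```

>>> move_arm:
  moves:
    - [[0.0015,0,0],0,-1]
    - [[0,0,-0.002],0,-1]
    - [[0,0,-0.002],0,-1]
    - [[0,0,-0.002],0,-1]
    - [[0,0,-0.001],0,-1]
    - [[0,0,0],0,-1]

```text
t: 8.88
tool_pos: [0.4742, -0.1446, 0.1169]
tool_rot: [0.985, -0.173, -0.0, -0.0]
wrist_force: [0.0, -0.2, -4.4]
opening: 0.69
```

>>> move_arm:
  moves:
    - [[0,0,-0.002],0,-1]
    - [[0,0,-0.002],0,-1]
    - [[0,0,-0.001],0,-1]
    - [[0,0,0],0,-1]

```text
t: 9.22
tool_pos: [0.4743, -0.1446, 0.1119]
tool_rot: [0.985, -0.173, -0.0, -0.0]
wrist_force: [-1.2, -0.1, -4.8]
opening: 0.689
```

>>> move_arm:
  moves:
    - [[0,0,-0.002],0,-1]
    - [[0,0,-0.002],0,-1]
    - [[0,0,-0.001],0,-1]
    - [[0,0,-0.001],0,-1]
    - [[0,0,0],0,-1]

```text
t: 9.63
tool_pos: [0.4744, -0.1446, 0.106]
tool_rot: [0.985, -0.173, -0.0, -0.0]
wrist_force: [0.1, 0.8, -4.9]
opening: 0.69
```

>>> move_arm:
  moves:
    - [[0,0,-0.001],0,-1]
    - [[0,0,0],0,-1]
    - [[0,0,-0.0005],0,-1]
    - [[0,0,0],0,-1]
    - [[0,0,0],0,-1]

```text
t: 10.05
tool_pos: [0.4747, -0.1449, 0.1053]
tool_rot: [0.985, -0.173, 0.0, 0.0]
wrist_force: [-1.6, -0.7, 2.2]
opening: 0.69
```

Contact with the floor at z = 0.1053, which is the height predicted for a seated jar. I'll hold briefly, then unscrew while following the thread rise.

>>> move_arm:
  moves:
    - [[0,0,0],0,-1]
    - [[0,0,0],0,-1]
    - [[0,0,0],0,-1]
    - [[0,0,0],0,-1]
    - [[0,0,0.0002],2,-1]
    - [[0,0,0.0002],3.5,-1]
    - [[0,0,0.0002],3.5,-1]
    - [[0,0,0.0002],3.5,-1]
    - [[0,0,0.0002],3.5,-1]
    - [[0,0,0.0002],4,-1]

```text
t: 10.88
tool_pos: [0.4747, -0.1446, 0.1061]
tool_rot: [1.0, 0.003, 0.0, -0.0]
wrist_force: [-1.8, -0.5, 3.4]
opening: 0.693
```

```bash
python3 -c "
from h import *
st=get_state(); print(st['tool_pos'].round(4),np.degrees(2*np.arctan2(st['tool_rot'][1],st['tool_rot'][0])).round(2),st['wrist_force'].round(2),st['ft_torque'].round(3),st['opening'])"
```

```text
[ 0.4747 -0.1446  0.1061] 0.3 [-1.8  -0.5   3.41] [ 0.032  0.341 -0.063] 0.6925160078338856
```

>>> move_arm:
  moves:
    - [[0,0,0.0002],4,-1]
    - [[0,0,0.0002],4,-1]
    - [[0,0,0.0002],4,-1]
    - [[0,0,0.0002],4,-1]
    - [[0,0,0.0002],4,-1]
    - [[0,0,0],0,-1]

```text
t: 11.38
tool_pos: [0.4747, -0.1448, 0.1071]
tool_rot: [0.984, 0.176, 0.0, 0.0]
wrist_force: [-0.5, -1.5, 3.1]
opening: 0.69
```

Run:
```python
from h import *
st=get_state(); print(st['tool_pos'].round(4),np.degrees(2*np.arctan2(st['tool_rot'][1],st['tool_rot'][0])).round(2),st['wrist_force'].round(2),st['ft_torque'].round(3),st['opening'])
w=viewer.grab_frame('wrist'); save(cv2.resize(w[100:400,160:480],(640,600),interpolation=cv2.INTER_CUBIC),'u1.png'); save(w,'w6.png')
```

```text
[ 0.4747 -0.1448  0.1071] 20.31 [-0.54 -1.51  3.08] [-0.273  0.262  0.002] 0.6895433840292505
```

View pics/u1.png

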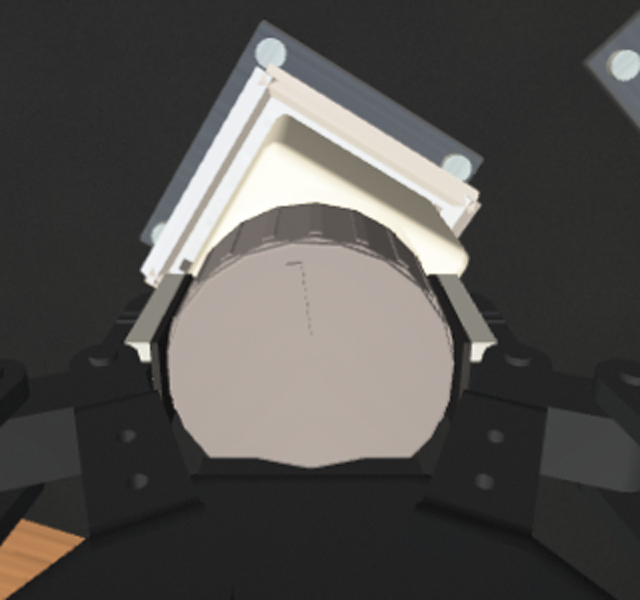

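The cap turns with the fingers while the jar stays square in the socket at (300,150). The ridge estimate puts the cap at about 37° of the 49° needed, so I'll continue.

>>> move_arm:
  moves:
    - [[0,0,0.0003],4,-1]
    - [[0,0,0.0003],4,-1]
    - [[0,0,0.0003],4,-1]
    - [[0,0,0.0002],3,-1]
    - [[0,0,0],0,-1]

```text
t: 11.85
tool_pos: [0.4743, -0.1447, 0.1077]
tool_rot: [0.953, 0.302, -0.0, -0.0]
wrist_force: [0.1, -1.7, -1.5]
opening: 0.691
```

```bash
python3 -c "
from h import *
st=get_state(); print(st['tool_pos'].round(4),np.degrees(2*np.arctan2(st['tool_rot'][1],st['tool_rot'][0])).round(2),st['wrist_force'].round(2),st['ft_torque'].round(3),st['opening'])"
```

```text
[ 0.4743 -0.1447  0.1077] 35.13 [ 0.09 -1.68 -1.54] [-0.245 -0.028  0.039] 0.6909691210192113
```

>>> move_arm:
  moves:
    - [[0,0,0],4,-1]
    - [[0,0,0],2,-1]
    - [[0,0,0],0,-1]
    - [[0,0,0],0,-1]

```text
t: 12.18
tool_pos: [0.4744, -0.1446, 0.1079]
tool_rot: [0.937, 0.35, -0.0, -0.0]
wrist_force: [-0.2, -1.3, -0.5]
opening: 0.691
```

Run:
```python
from fit2 import *
st=get_state(); yaw=np.degrees(2*np.arctan2(st['tool_rot'][1],st['tool_rot'][0])); print(st['tool_pos'].round(4),yaw.round(2),st['wrist_force'].round(2),st['ft_torque'].round(3),st['opening'])
w=viewer.grab_frame('wrist'); save(w,'w7.png'); a=viewer.grab_frame('side'); save(a,'side7.png')
# ridge dir: from u1 pic points (w6: tool yaw 20.3,z .1071); cap top z ~ .045+.096+.002
c=cam('wrist',dict(tool_pos=[.4747,-.1448,.1071],tool_rot=[.984,.176,0,0]))
P=atz(c,[(160+312/2,100+335/2),(160+301/2,100+262/2)],.143); d=P[1]-P[0]; print('cap yaw at 20.3:',np.degrees(np.arctan2(d[1],d[0])).round(1),P.round(4).tolist())
# jar top far edge in w6 pic: corner (280,117)->(465,245) approx, z=.105
P=atz(c,[(160+295/2,100+125/2),(160+440/2,100+222/2)],.105); d=P[1]-P[0]; print('jar edge yaw',np.degrees(np.arctan2(d[1],d[0])).round(1))
```

```text
[ 0.4744 -0.1446  0.1079] 40.92 [-0.19 -1.35 -0.49] [-0.197  0.04  -0.067] 0.6912491975259291
cap yaw at 20.3: 28.1 [[0.4825, -0.1408, 0.143], [0.4968, -0.1332, 0.143]]
jar edge yaw -103.6
```

The cap is about 1.05 rad from the jar, and the load has dropped to roughly the cap's weight. Test lift of 5 mm.

>>> move_arm:
  moves:
    - [[0,0,0.002],0,-1]
    - [[0,0,0.002],0,-1]
    - [[0,0,0.001],0,-1]
    - [[0,0,0],0,-1]
    - [[0,0,0],0,-1]

```text
t: 12.7
tool_pos: [0.4748, -0.1446, 0.1134]
tool_rot: [0.936, 0.351, 0.0, 0.0]
wrist_force: [0.4, -0.9, -0.5]
opening: 0.689
```

Only the cap's weight is on the wrist. Lifting to about 25 mm clear (tool z 0.153).

>>> move_arm:
  moves:
    - [[0,0,0.005],0,-1]
    - [[0,0,0.008],0,-1]
    - [[0,0,0.008],0,-1]
    - [[0,0,0.008],0,-1]
    - [[0,0,0.007],0,-1]
    - [[0,0,0.004],0,-1]
    - [[0,0,0],0,-1]
    - [[0,0,0],0,-1]
    - [[0,0,0],0,-1]
    - [[0,0,0],0,-1]

```text
t: 13.53
tool_pos: [0.4742, -0.1446, 0.1526]
tool_rot: [0.936, 0.351, -0.0, -0.0]
wrist_force: [-0.1, -1.5, -0.6]
opening: 0.691
```

Run:
```python
from fit2 import *
st=get_state(); print(st['tool_pos'].round(4),st['tool_rot'].round(4),st['wrist_force'].round(2),st['opening'])
a=viewer.grab_frame('side'); b=viewer.grab_frame('scene'); w=viewer.grab_frame('wrist'); o=[]
for n,im in (('side',a),('scene',b)):
    c=cam(n); u=proj(c,[[.472,-.144,.11]])[0].astype(int); o0=u-[40,30]
    o.append(cv2.resize(np.ascontiguousarray(im[o0[1]:o0[1]+60,o0[0]:o0[0]+80]),(400,300),interpolation=cv2.INTER_CUBIC))
save(np.hstack([np.vstack(o),cv2.resize(w[100:400,200:420],(400,600)) ]),'f.png')
```

```text
[ 0.4742 -0.1446  0.1526] [ 9.363e-01  3.513e-01 -3.000e-04 -4.000e-04] [-0.14 -1.49 -0.62] 0.691139025541024
```

View pics/f.png

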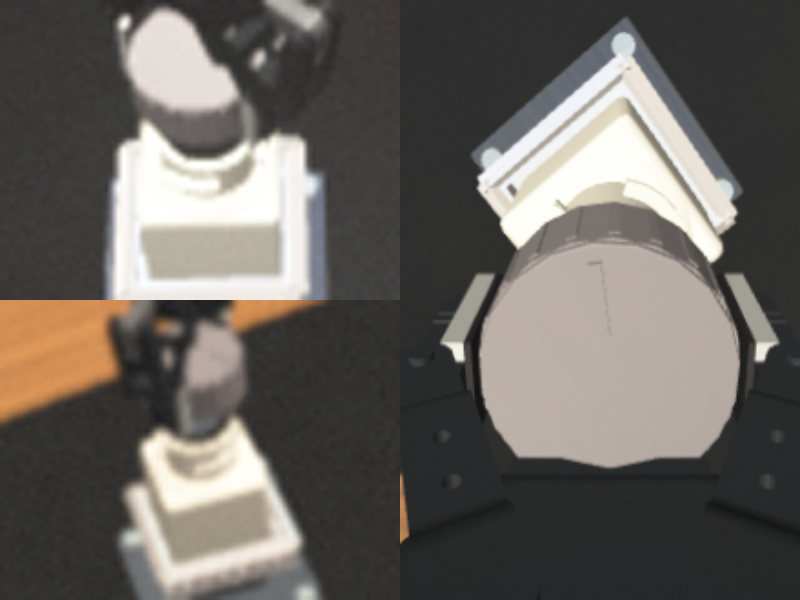

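The jar stays seated with its threaded neck exposed (side crop about (205,175)). The cap is held level above it, clear of jar and stand. Handing in.

```bash
python3 -c "
from h import *
print(ctrl.close_job()); s=get_state(); print(s['t'],s['tool_pos'].round(4),s['opening'])"
```

```text
the job is handed in; nothing more can be done
None
the job is handed in; nothing more can be done
```

The job is handed in at about 13.7 s of the 48 s allowed; no verdict is reported. I carried the jar by its cap into the socket of the stand nearest the base. I then turned the cap about 61° counter-clockwise, following the thread rise, and lifted it straight off.

**Checks**
- **Seating:** the jar touched the socket floor at tool height 0.1053 m, against 0.105 m predicted for a seated jar. The final pictures show it still seated and square in the socket with its neck bare.
- **Release:** I estimate the cap ended about 1.05 rad from the jar's x axis, above the 0.85 rad release point and below the 1.5 rad limit. On the test lift the wrist carried only about 0.5 N, roughly the cap's own weight.
- **End pose:** the cap is held with a steady grip and the tool points straight down. From the tool height, its lower edge is about 117 mm above the jar's underside, 24 mm above the rim.

**Disagreements:** the cameras differed by up to 5 mm on the stand's x position. I used the combined fit plus a 1.5 mm correction from a close look, and the jar went in with only small side forces. I never approached the cover, driver or bearing, but I did not re-measure their positions at the end.

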